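Set the bread slicer's length stop

ROBOT

A 6-joint arm with a two-finger parallel gripper is mounted at the origin on the work surface. World frame = base frame: x ahead of the robot, y to its left, z up, the work surface at z = 0. Lengths are in mm, angles in rad, forces in N, time in s.
With the tool pointing down it reaches from about 275 to 775 mm from the base axis. Payload 14.6 kg.
Tool frame: the origin (TCP) lies at the very end of the fingers, on their centre line; the grasp point (between the pads) lies 19 mm behind it; z points along the fingers, y is the direction in which the jaws open and shut (so a half turn about z gives the same grasp; the last joint's range is limited). The gripper opens to 85 mm and grips with 20 to 120 N. Pads are 22 mm wide; open, the fingers measure 114 mm over their backs; the gripper's body (76 mm by 85 mm) begins 54 mm behind the grasp point. The pads swing forward as they close: fully open they stand 13 mm farther back than shut.
Start: joints at [-1.468, 0.263, -0.048, 1.259, 0, 1.415], TCP at [133.844, -507.655, 231.278] pointing down, gripper open.
Joint ranges: [-2.65, 2.65], [-0.89, 1.7], [-1.18, 1.37], [-2.13, 2.11], [-1.35, 1.29], [-3.14, 3.14]. Speed limits (rad/s): [1.89, 1.89, 2.57, 2.79, 3.14, 3.14].

INTERFACE

Orientations are given as a unit quaternion [x, y, z, w].
In Python, from workcell import r gives the robot as it stands.
- The arm moves only by the shell command python3 -m handwheel 'ROWS' [FORCE]. ROWS is text: rows parted by semicolons, each of 5 numbers parted by spaces: the shift along the tool's x, y, z each as a share of 400 mm, from -1 to 1, then the turn about the tool's z as a share of 180 degrees, from -1 to 1, then the finger opening in mm, from 0 to 85.4. In form: dx dy dz turn claw; .... A call has 1 to 8 rows; each row is the pose to reach, as a shift and turn from the pose commanded when the call began, along the tool's axes at that moment, turning the shorter way round; what a row does not reach only later rows make up. A row lasts 1/8 s, in which the tool goes at most 62.5 mm and 10.7 degrees, less where a joint would pass 70% of its speed; a pose out of reach is approached as far as the arm can. A call with a number of a shift or a turn outside -1 to 1 is refused whole. A call with a gripper value outside its range is refused whole. The fingers move at their own pace and stop on an object; FORCE is the grip in N (left out, the last holds). Time passes only in rows, so rows that repeat a pose let the fingers close. It gives the time, the measured TCP pose, the force and the opening at its end, in the units of the state.
- r.sense(): the state, without advancing time (a new reading comes with each control period).
- r.grab_frame(name): name is "scene" or "top" or "wrist"; returns (picture, depth): 420x560x3 uint8, red, green, blue; 420x560 float32, mm along the optical axis (not along the pixel's ray), 0 where there is no reading.
- r.camera_model(name): a dict with "fx", "fy", "cx", "cy" (pixels), "dist" ([k1, k2, p1, p2, k3] as OpenCV has them; the pictures are not rectified), "rvec" (rotation vector, rad) and "tvec" (3), from world to camera coordinates, as OpenCV has them. Camera axes: x right, y down, z forward; pixel columns grow to the right and rows downward; lengths in mm; the calibration is good to about 2 mm. A picture is of the moment at which its call begins: read the wrist's pose just before it. camera_model takes no time and is no camera call; for the wrist camera it gives the pose at the moment of the call.
- r.close_job(): hands the job in, once; it reports no verdict.
The state is a dict: "time_s": time; "joints": joint angles; "dq": joint speeds; "effort": joint torques, N m; "eef_pos": TCP position; "eef_rot": TCP orientation; "ft_force": force on the tool from outside, world axes, zero at the start; "ft_torque": the same for the moment, N m; "grip_width": finger opening in mm.
Only numpy, scipy, OpenCV 4.12 (cv2) and the standard library are available. Lean on these libraries where they do the work, as an engineer would, in place of code of your own. Each camera call takes 0.05 s, during which the arm holds its last target.

TASK

Set the bread slicer for lunch portions: first press its red stop button all the way in, leaving the green start button alone, then slide the length stop out until its pointer is on the orange tape and, while holding the stop there, squeeze its cam lever fully closed. Do not drag the stop along with its cam closed, and do not move the crockery and other loose things about. Keep hold at the end: finish with the stop plate and the closed lever still squeezed together in the gripper and the pointer on the orange tape.

Things in the scene. Friction and masses are not known exactly. Their poses are not given: they have to be found in the camera images.
- slicer: The bread slicer, a white machine on a steel base pan (x -150 to 150, y -460 to 220, top 42 mm above the table). Origin on the table under the middle of its outfeed; y axis along the stop's rail, away from the blade; at yaw 0 x points away from the robot; z up. Yaw up to 0.15 rad either way; lengths here are in mm along these axes.
- housing_top (a point): Middle of the top of the slicer's white housing, 210 x 210 mm, 267 mm above the table, with a hump behind up to 310 mm: it stands at x -60 to 150, y -400 to -190 of the slicer. In front of it a grey pod (85 x 150 mm, middle at x -103, y -265, top 87 mm above the table) carries the buttons.
- rail_mid (a point): Middle of the rail of the stop, on its axis (slicer x 70, y 30, z 100): a steel bar 24 x 24 mm from y -140 to 200. Right behind it lies the white scale ledge with a black division each 10 mm, 30 mm wide, its top 112 mm above the table.
- red_button (a joint): The red stop button, r 17 mm, top of the pod: 0 = out, 0.008 m = fully in (8 N at the bottom); a spring brings it back.
- red_button_top (a point): Centre of the top face of the red stop button when out; it moves down with the button.
- green_button (a joint): The green start button, r 12 mm, 88 mm to -y of the red one on the same pod: 0 = out, 0.005 m = fully in; not to be pressed.
- carriage (a joint): Travel of the length stop along the rail (m), growing along the slicer's +y, away from the blade; range -0.02 to 0.24. It starts near the blade end (0 to 0.035) and has to be slid out towards +y. Sliding friction about 3 N (over 25 N once the lever is closed); it stays where it is left.
- pointer (a point): Underside of the tip of the stop's pointer (black tongue with a red line) over the scale ledge, 3 mm above the ledge. Moves with the carriage. The line of the pointer lies at the middle of the carriage.
- stop_plate: The upright steel stop plate of the carriage, 5 mm thick (y), 125 mm long (x), from 48 to 122 mm above the table. Origin on the rail's axis at the pointer's y; axes as the slicer's. It reaches from x -140 to -15, its faces at y -15 and -10; a black rubber pad 1.5 mm thick (x -122 to -72, z -17 to 17) covers its -y face. Nothing else stands close on the -y side: a finger can push there.
- squeeze (a point): Fixed to the stop plate: the point to grip at, 95 mm towards the robot from the rail's axis, 100 mm above the table, midway between the outer faces of the rubber pad and of the closed lever (27.5 mm apart along y). y of this point is 2.75 mm to -y of the pointer. The space below is free down to the pan. Both fingers of a gripper move as it closes: the arm has to follow so that the plate stays.
- cam_lever (a joint): The cam lever on the +y side of the stop plate: 0 = fully closed, parallel to the plate; grows as its tip swings away to +y (range 0 to 0.55, starts at 0.36 to 0.46 rad); stays where it is left. About 4 N at its red grip moves it, about 10 N near the end, where its cam bites on the rail (below about 0.2 rad) and locks the stop. The push carries the stop along towards -y unless the stop is held.
- lever_grip: The red grip of the cam lever, 72 mm long, 12 mm wide, 18 mm tall, its middle 100 mm above the table. Origin on the lever's upright pin, 35 mm in front of the rail's axis and 5 mm to +y of the pointer; the grip reaches from x -33 to -105 of it. Its axes are as the slicer's when the lever is closed.
- lever_side (a point): Outer (+y) face of the red lever grip, 60 mm from its pin: the point to push.
- tape_orange: Orange tape 10 mm wide (y) and 30 mm long across the scale ledge: the mark to set; origin at its middle on the ledge, axes as the slicer's. It lies 20 mm or more farther along +y than the pointer's start. A green and a blue tape (other portions) lie elsewhere on the ledge, in any order.
- mug_a: White mug, 80 mm across, 95 mm high, bystander; origin at the middle of its underside.
- mug_b: The other white mug, the same.
- bowl_a: White soup bowl, 140 mm across, 50 mm high, bystander.
- plate_a: White side plate, 160 mm across, 20 mm high, bystander.
- spoon: Steel soup spoon, 190 mm long, lying on the table, bystander.
- crumb_brush: Crumb brush, 200 mm long, lying along y on the slicer's pan in front of the rail, its top below 80 mm above the table, bystander.
- shaker: Glass salt shaker with a steel cap, 44 mm across, 85 mm high, bystander.

How it is judged:
By the outcome, as a careful person would: the job done as asked, in the order asked, and still so for the second after the job is handed in, while the arm keeps its last pose, push and grip.
It also fails if it takes over 56 s, if anything falls off the work surface, if the arm or the gripper's body presses on something with over 40 N, if the wrist force passes 120 N, or if a joint passes its speed limit or range.

## Working session

There is one attempt and no reset: what is moved stays moved. The work goes in short steps, Python scripts to look and compute and a shell command to move; the robot and the scene stay as the last step left them, time stands still between calls to the robot, and variables do not carry over. Pictures are saved under pics/ and viewed, and the job is handed in when it is done.

```bash
mkdir -p pics; ls; cat > h.py <<'E'
import numpy as np, cv2
from workcell import r
def snap(n,f):
    m=r.camera_model(n); p,d=r.grab_frame(n)
    cv2.imwrite('pics/'+f+'.png',p[:,:,::-1]); np.savez('pics/'+f+'.npz',p=p,d=d,**{k:np.array(v) for k,v in m.items()})
def load(f): return np.load('pics/'+f+'.npz')
def K(z): return np.array([[z['fx'],0,z['cx']],[0,z['fy'],z['cy']],[0,0,1.]],float)
def ray(z,u,v):
    q=cv2.undistortPoints(np.array([[[u,v]]],float),K(z),z['dist']).ravel()
    R=cv2.Rodrigues(z['rvec'])[0]; return R,np.array([q[0],q[1],1])
def pix(z,u,v,depth=None):
    R,q=ray(z,u,v)
    if depth is None: depth=np.median(z['d'][int(v)-1:int(v)+2,int(u)-1:int(u)+2])
    return R.T@(q*depth-z['tvec'].ravel())
def pixz(z,u,v,h):
    R,q=ray(z,u,v); c=-R.T@z['tvec'].ravel(); d=R.T@q; return c+d*(h-c[2])/d[2]
def cloud(z):
    H,W=z['d'].shape; uu,vv=np.meshgrid(np.arange(W),np.arange(H))
    q=cv2.undistortPoints(np.stack([uu,vv],-1).reshape(-1,1,2).astype(float),K(z),z['dist']).reshape(H,W,2)
    P=np.dstack([q,np.ones((H,W))])*z['d'][...,None]
    R=cv2.Rodrigues(z['rvec'])[0]; return (P-z['tvec'].ravel())@R
def proj(z,P): return cv2.projectPoints(np.array(P,float).reshape(-1,1,3),z['rvec'],z['tvec'],K(z),z['dist'])[0].reshape(-1,2)
E
python3 - <<'E'
from h import *
snap('scene','s0');snap('top','t0');print(r.sense())
E
```

```text
pics
{'time_s': 0.1, 'joints': array([-1.46826561e+00,  2.63500103e-01, -4.88454735e-02,  1.25938829e+00,
       -1.15911352e-05,  1.41549708e+00]), 'dq': array([-2.33210465e-05, -3.99970621e-03,  2.75064093e-03, -3.80087439e-04,
       -1.45718370e-03,  9.79709529e-04]), 'effort': array([ 4.26099941e-03, -6.38576245e+01,  3.85063648e+01,  9.95415961e-03,
        1.15226817e-04,  4.67238920e-05]), 'eef_pos': array([ 133.83446236, -507.41892136,  230.87048846]), 'eef_rot': array([ 9.91701857e-01,  1.28558189e-01,  6.57321676e-06, -4.68761610e-04]), 'ft_force': array([-1.43804684, -0.06183478, -0.44241473]), 'ft_torque': array([-0.03191511,  0.02039452, -0.03770003]), 'grip_width': 84.93489391098593}
```

View pics/s0.png

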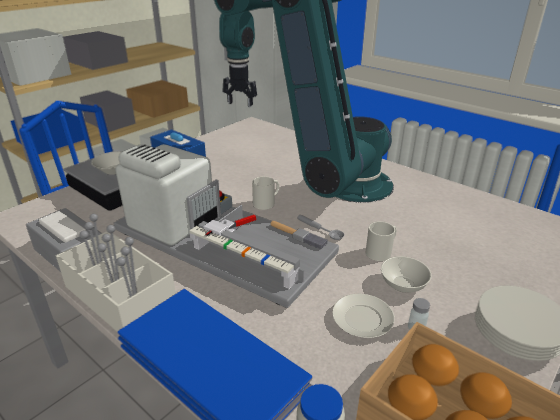

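View pics/t0.png

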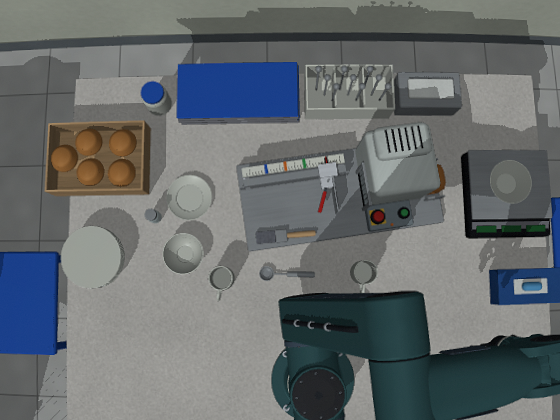

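```bash
python3 - <<'E'
from h import *
z=load('t0'); 
im=cv2.imread('pics/t0.png')[115:285,225:450]; cv2.imwrite('pics/t0c.png',cv2.resize(im,None,fx=3.5,fy=3.5,interpolation=cv2.INTER_CUBIC))
C=cloud(z)
p=z['p'].astype(int)
hsv=cv2.cvtColor(z['p'],cv2.COLOR_RGB2HSV)
ys,xs=slice(115,285),slice(225,450)
for n,lo,hi in [('red',(0,150,80),(8,255,255)),('org',(9,150,100),(18,255,255)),('grn',(50,120,40),(85,255,255)),('blu',(100,120,60),(130,255,255))]:
    m=cv2.inRange(hsv[ys,xs],lo,hi); k,l,s,c=cv2.connectedComponentsWithStats(m)
    for i in range(1,k):
        if s[i,4]>5:
            u,v=c[i]+[225,115]; print(n,s[i,4],u.round(1),v.round(1),pix(z,u,v).round(1))
E
```

```text
red 66 321.9 201.2 [590.7 -34.4 111.1]
red 71 378.3 215.8 [ 540.  -217.9  113.4]
org 19 285.0 165.5 [710.3  84.8 115.6]
grn 19 303.9 163.1 [718.5  22.2 112.8]
grn 45 404.0 212.2 [ 551.8 -304.8  107.9]
blu 170 257.5 115.7 [895.4 175.2  71.3]
blu 25 265.8 168.6 [700.6 148.2 115.8]
```

View pics/t0c.png

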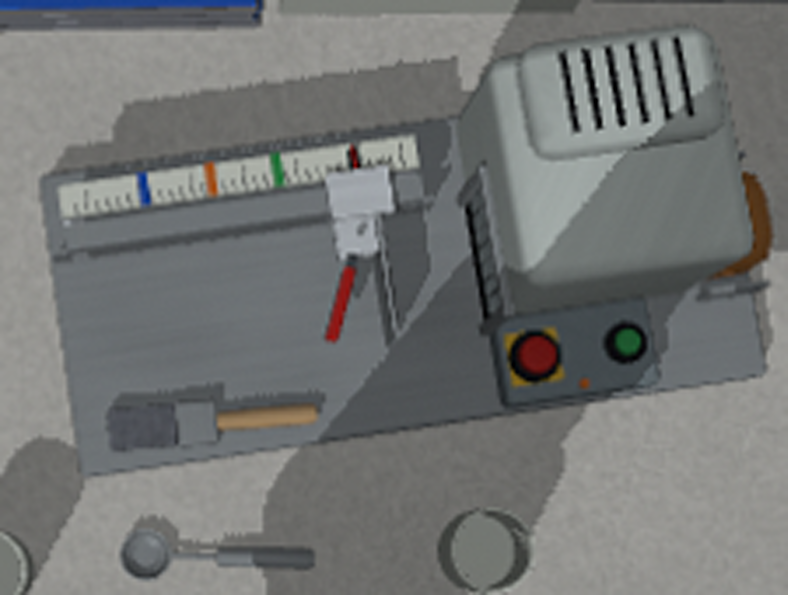

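```bash
python3 - <<'E'
from h import *
from scipy.optimize import least_squares
z=load('t0')
def c(a,b): return 225+a/3.5-0.36,115+b/3.5-0.36
# slicer-frame known lines: pan corners (z42), ledge corners(z112)
obs=[((84,474),(-150,220,42)),((40,176),(150,220,42)),((765,374),(-150,-460,42)),
 ((536,355),(-103,-221,95)),((627,342),(-103,-309,92))]
def S(p,q):
    x,y,t=p; q=np.array(q,float); return np.array([x+q[0]*np.cos(t)-q[1]*np.sin(t),y+q[0]*np.sin(t)+q[1]*np.cos(t),q[2]])
def f(p): return np.concatenate([proj(z,S(p,q))[0]-c(*o) for o,q in obs])
s=least_squares(f,[610,0,.138],loss='soft_l1');print(s.x,(s.fun*3.5).round(1))
p=s.x
def inv(P):
    d=np.array(P[:2])-p[:2]; t=p[2]; return np.array([d[0]*np.cos(t)+d[1]*np.sin(t),-d[0]*np.sin(t)+d[1]*np.cos(t)])
for n,o,h in [('orange',(211,179),112),('green',(277,170),112),('blue',(145,188),112),('ptr',(353,157),117),('led1',(417,137),112),('led2',(418,167),112),('led3',(57,185),112),('led4',(60,217),112),('red',(536,355),100),('grn',(627,342),95),
 ('leverTip',(331,340),109),('plateEnd',(396,340),122),('mug',(485,550),95),('brushL',(110,430),70),('brushR',(318,412),70)]:
    u,v=c(*o); W=pixz(z,u,v,h); print(n,W.round(1),'slicer',inv(W).round(1),'depthpt',pix(z,u,v).round(1))
E
```

```text
[6.13620627e+02 1.31870213e+01 1.34106123e-01] [-1.5  2.5 -0.2 -2.5  6.1 -0.7 -0.1  0.3 -1.3  0.2]
orange [710.2  84.9 112. ] slicer [105.3  58.2] depthpt [709.5  85.  115.4]
green [718.1  22.6 112. ] slicer [104.8  -4.7] depthpt [718.   22.6 112.7]
blue [702.3 147.2 112. ] slicer [105.8 120.9] depthpt [701.8 147.2 114.5]
ptr [728.8 -49.1 117. ] slicer [105.8 -77.1] depthpt [729.1 -49.2 115.6]
led1 [ 748.7 -110.9  112. ] slicer [ 117.3 -141. ] depthpt [ 765.  -120.1   42.6]
led2 [ 719.6 -110.9  112. ] slicer [  88.5 -137.1] depthpt [ 723.  -113.    96.5]
led3 [706.3 230.1 112. ] slicer [120.9 202.5] depthpt [720.2 234.1  46.4]
led4 [675.6 227.4 112. ] slicer [ 90.1 204. ] depthpt [688.5 231.4  45.5]
red [ 540.8 -218.7  100. ] slicer [-103.2 -220.1] depthpt [ 539.2 -216.1  113.7]
grn [ 552.7 -307.3   95. ] slicer [-103.3 -309.5] depthpt [ 551.1 -304.2  107.8]
leverTip [556.3 -24.9 109. ] slicer [-61.9 -30. ] depthpt [556.8 -25.1 105.5]
plateEnd [553.9 -84.2 122. ] slicer [-72.2 -88.5] depthpt [557.3 -87.4  95.1]
mug [ 359.1 -165.7   95. ] slicer [-276.2 -143.3] depthpt [ 360.2 -180.2    6. ]
brushL [477.8 183.4  70. ] slicer [-111.8  186.8] depthpt [478.5 183.7  60.6]
brushR [492.5 -14.2  70. ] slicer [-123.7  -11. ] depthpt [494.1 -15.7  50.5]
```

```bash
python3 -m handwheel '0.9 -0.35 0 0.039 0;0.9 -0.35 0 0.039 0;0.9 -0.35 0 0.039 0;0.9 -0.35 0 0.039 0;0.9 -0.35 0 0.039 0;0.9 -0.35 0 0.039 0;0.9 -0.35 0 0.039 0;0.9 -0.35 0 0.039 0' 30
python3 - <<'E'
from h import *
s=r.sense();print(s);snap('wrist','w1')
z=load('t0');C=cloud(z)
print(C[208:224,370:388:2,2].round(0)[::2]); print(C[206:218:2,398:411:2,2].round(0))
E
```

```text
time_s: 1.1
eef_pos: [446.3, -280.2, 231.0]
eef_rot: [0.998, 0.068, -0.0, -0.0]
ft_force: [0.4, 0.4, -0.4]
grip_width: 0.1
{'time_s': 1.1, 'joints': array([-7.15144924e-01,  2.67133303e-01, -4.34578117e-02,  1.26089649e+00,
       -2.03419109e-04,  2.28973610e+00]), 'dq': array([-4.10092120e-02, -9.02512171e-03, -8.30223853e-03, -4.50054521e-05,
       -3.59272240e-03, -1.15278113e-02]), 'effort': array([ 3.58304657e+00, -6.34830880e+01,  3.88716245e+01,  4.25747508e-03,
        1.52150989e-01,  2.98793614e-01]), 'eef_pos': array([ 446.34180537, -280.18129447,  230.96110193]), 'eef_rot': array([ 9.97664584e-01,  6.83026273e-02, -3.16648376e-04, -1.71882145e-04]), 'ft_force': array([ 0.39089566,  0.39470357, -0.39873548]), 'ft_torque': array([0.04482517, 0.03580932, 0.01985469]), 'grip_width': 0.060958289513845236}
[[ 87.  88.  83.  82.  79.  85.  89.  85.  96.]
 [ 84.  96.  99. 103.  96.  98. 102.  95.  90.]
 [ 95.  98. 106. 114. 110. 112. 108. 109.  89.]
 [ 87.  99. 117. 110. 112. 116. 112.  97.  84.]
 [ 93.  98. 110. 114. 109. 106. 115.  98.  92.]
 [ 82. 105. 106. 111. 113. 109. 115.  94.  89.]
 [ 79. 106.  97. 102. 109. 110. 100. 104.  87.]
 [ 80.  88.  95. 103. 106.  93. 100.  91.  86.]]
[[ 90.  90.  89.  87.  90.  83.  87.]
 [ 91. 103. 101.  98. 103.  92.  78.]
 [ 96.  96. 106. 102. 107.  98.  86.]
 [105. 101. 108. 104. 104. 101.  81.]
 [ 99. 102. 116. 102. 110.  95.  85.]
 [ 96.  97. 102.  94.  95.  85.  88.]]
```

View pics/w1.png

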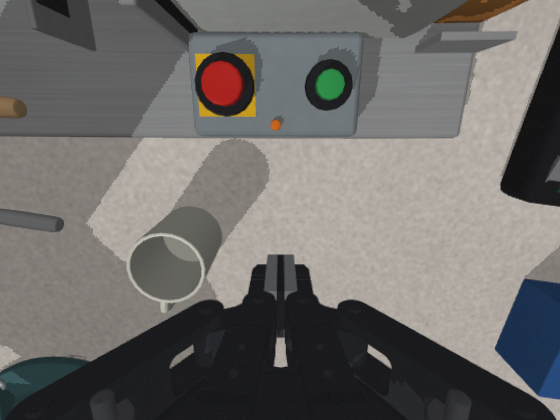

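```bash
python3 - <<'E'
from h import *
z=load('w1');hsv=cv2.cvtColor(z['p'],cv2.COLOR_RGB2HSV)
m=cv2.inRange(hsv,(0,150,60),(8,255,255))|cv2.inRange(hsv,(174,150,60),(180,255,255));k,l,s,c=cv2.connectedComponentsWithStats(m)
i=1+s[1:,4].argmax();print(s[i],c[i]);C=cloud(z)
q=C[l==i];print('redz',np.percentile(q[:,2],[5,25,50,75,95]))
W=pixz(z,222,84,np.median(q[:,2]));print(c[i],W,pixz(z,*c[i],np.median(q[:,2])))
print('ring',[pix(z,u,v).round(1) for u,v in [(252,84),(222,112),(198,84),(222,57)]],'pod',pix(z,290,110))
print('housing front', [pix(z,u,v).round(1) for u,v in [(200,60),(300,25),(260,20),(340,10)]])
E
```

```text
[ 201   60   43   47 1556] [221.93830334  83.19344473]
redz [107.48180195 109.61679314 110.21902665 110.77040139 111.5295192 ]
[221.93830334  83.19344473] [ 540.23318297 -220.24720922  110.21902665] [ 540.81683138 -220.15368273  110.21902665]
ring [array([ 544.6, -242.7,   97.9]), array([ 519. , -219.7,   98.4]), array([ 538.3, -198.1,   98.2]), array([ 561.3, -216.4,   98.2])] pod [ 528.998032   -277.55950985   86.12156746]
housing front [array([ 557.9, -196.2,   88. ]), array([ 592.3, -275.8,   98. ]), array([ 587.8, -245.4,  112. ]), array([ 595.3, -300.6,  133.9])]
```

```bash
python3 -m handwheel '0.24 -0.1165 0 0 0;0.24 -0.1165 0 0 0;0.24 -0.1165 0.15 0 0;0.24 -0.1165 0.28 0 0;0.24 -0.1165 0.28 0 0;0.24 -0.1165 0.28 0 0'; python3 - <<'E'
from h import *
snap('wrist','w2')
E
```

```text
time_s: 1.9
eef_pos: [535.3, -222.7, 121.4]
eef_rot: [0.998, 0.067, 0.001, 0.001]
ft_force: [0.4, -0.9, 1.5]
grip_width: -0.1
```

View pics/w2.png

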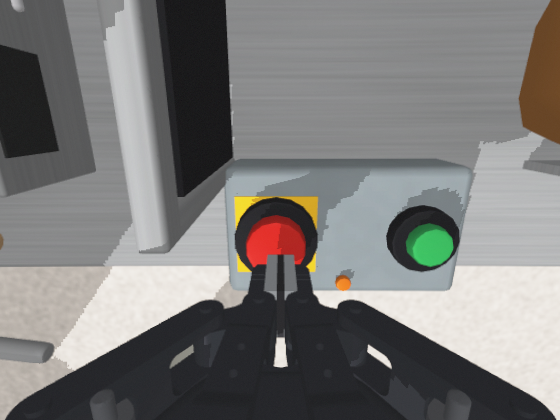

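```bash
python3 -m handwheel '0.003 0 0.02 0 0;0.003 -0.003 0.03 0 0;0.003 -0.003 0.04 0 0;0.003 -0.003 0.044 0 0;0.003 -0.003 0.044 0 0'
```

```text
time_s: 2.58
eef_pos: [536.7, -220.6, 102.9]
eef_rot: [0.998, 0.068, 0.001, 0.001]
ft_force: [-2.5, -1.2, 15.2]
grip_width: -0.0
```

```bash
python3 -m handwheel '0 0 0.003 0 0;0 0 0.005 0 0;0 0 0.005 0 0;0 0 0.005 0 0'; python3 - <<'E'
from h import *
snap('wrist','w3')
E
```

```text
time_s: 3.08
eef_pos: [536.8, -220.7, 102.6]
eef_rot: [0.998, 0.068, 0.002, 0.001]
ft_force: [-10.0, 1.9, 38.2]
grip_width: -0.1
```

View pics/w3.png

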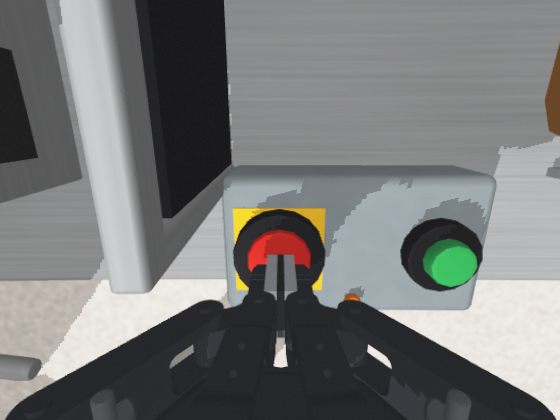

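```bash
python3 -m handwheel '0 0 -0.12 0 0;0 0 -0.25 0 0;0 0 -0.4 0 0;0 -0.13 -0.45 0 85;0 -0.26 -0.45 0 85;0.05 -0.39 -0.45 0 85;0.05 -0.39 -0.45 0 85;0.05 -0.39 -0.45 0 85'; python3 - <<'E'
from h import *
snap('wrist','w4')
E
```

```text
time_s: 4.12
eef_pos: [534.8, -62.8, 279.5]
eef_rot: [0.998, 0.068, -0.0, 0.0]
ft_force: [0.7, -0.0, -0.1]
grip_width: 84.9
```

View pics/w4.png

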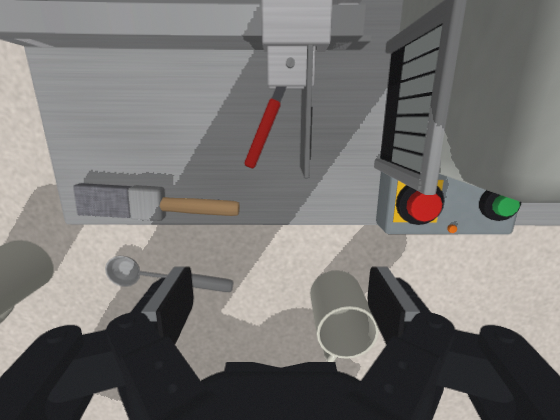

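```bash
cat >> h.py <<'E'
P0=np.array([613.6,13.2,.136])
def inv(P,p=P0):
    d=np.array(P[:2])-p[:2]; t=p[2]; return np.array([d[0]*np.cos(t)+d[1]*np.sin(t),-d[0]*np.sin(t)+d[1]*np.cos(t)])
E
python3 - <<'E'
from h import *
z=load('w4')
im=cv2.imread('pics/w4.png')[0:190,230:340]; cv2.imwrite('pics/w4c.png',cv2.resize(im,None,fx=3,fy=3,interpolation=cv2.INTER_CUBIC))
for n,u,v,h in [('plate end',307,177,122),('plate mid',308,120,122),('plate far',310,50,122),('tip',250,165,109),('grip near pin',275,100,109),('pin',290,63,122),('carr L',263,25,125),('carr R',332,25,125),('rail front edge',150,47,112),('tcp',0,0,0)]:
    if n=='tcp':
        print(inv(r.sense()['eef_pos']));continue
    W=pixz(z,u,v,h);print(n,W.round(1),inv(W).round(1),'d',pix(z,u,v).round(1))
E
```

```text
plate end [557.6 -86.6 122. ] [-69.  -91.3] d [557.5 -86.7 121.1]
plate mid [611.4 -78.7 122. ] [-14.7 -90.8] d [611.4 -78.8 121.8]
plate far [669.5 -70.8 122. ] [ 44.  -90.8] d [669.5 -70.8 122. ]
tip [559.7 -27.9 109. ] [-58.9 -33.4] d [559.7 -27.9 108.8]
grip near pin [625.3 -45.3 109. ] [  3.6 -59.5] d [625.4 -45.2 107.4]
pin [657.  -54.8 122. ] [ 33.8 -73.3] d [657.  -54.9 121.6]
carr L [682.2 -27.8 125. ] [ 62.4 -49.9] d [682.6 -27.6 123. ]
carr R [690.  -86.1 125. ] [  62.3 -108.7] d [693.7 -87.6 111.4]
rail front edge [653.8  72.7 112. ] [47.9 53.5] d [662.9  98.6  48. ]
[-88.46672671 -65.16925712]
```

View pics/w4c.png

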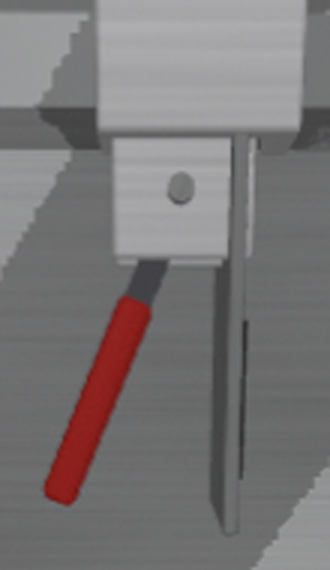

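```bash
python3 - <<'E'
from h import *
z=load('w4')
for u,v in [(380,165),(388,60),(384,120),(445,10),(436,180)]:
    W=pix(z,u,v);print(u,v,inv(W).round(1),W[2].round(1))
E
python3 -m handwheel '0.08 0 0 0 85;0.159 0 0.05 0 85;0.159 0 0.2 0 85;0.159 0 0.32 0 85;0.159 0 0.32 0 85'
python3 - <<'E'
from h import *
snap('wrist','w5');print(inv(r.sense()['eef_pos']))
E
```

```text
380 165 [ -65.1 -180.5] 67.8
388 60 [  48.9 -186. ] 41.4
384 120 [ -15.4 -186.6] 47.3
445 10 [  58.9 -180.8] 171.6
436 180 [ -60.2 -188.4] 182.6
time_s: 4.8
eef_pos: [595.9, -55.0, 149.0]
eef_rot: [0.998, 0.067, -0.003, -0.001]
ft_force: [-0.8, -0.1, 1.5]
grip_width: 85.0
[-25.37673864 -65.5039925 ]
```

View pics/w5.png

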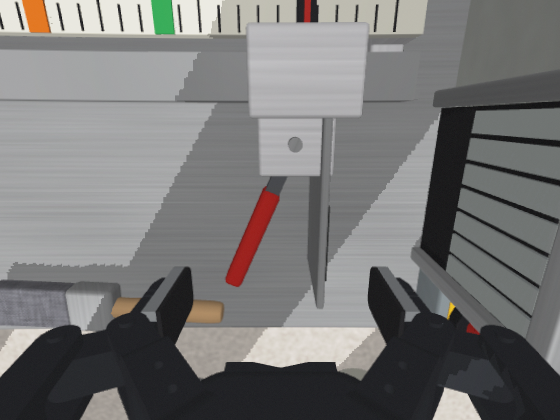

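```bash
python3 - <<'E'
from h import *
z=load('w5')
for n,u,v,h in [('or',36,15,112),('or',36,15,115),('gr',163,15,112),('ptr',308,12,117),('ptr top',307.5,12,122)]:
    W=pixz(z,u,v,h);print(n,inv(W).round(1),pix(z,u,v)[2].round(1))
E
python3 -m handwheel '0 0 0.06 0 85;0 0 0.12 0 85;0 0 0.185 0 85;0 0 0.185 0 85;0 0 0.185 0 85'
python3 - <<'E'
from h import *
snap('wrist','w6');print(inv(r.sense()['eef_pos']))
E
```

```text
or [97.3 57.6] 112.4
or [96.5 55.5] 112.4
gr [98.  -5.9] 112.8
ptr [ 98.  -79.1] 118.4
ptr top [ 96.6 -78.5] 118.7
time_s: 5.48
eef_pos: [599.1, -54.8, 80.0]
eef_rot: [0.998, 0.067, 0.001, 0.0]
ft_force: [0.1, 0.0, 0.4]
grip_width: 85.3
[-23.58310599 -65.27604052]
```

View pics/w6.png

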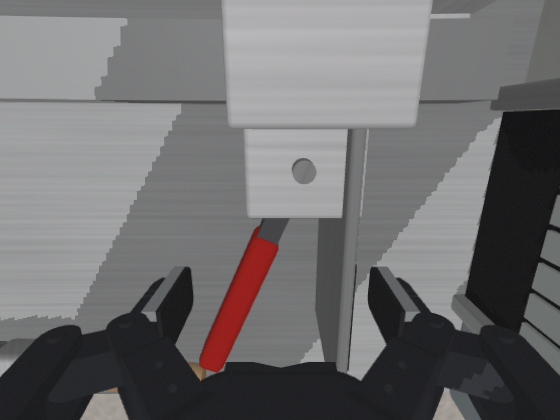

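```bash
python3 -m handwheel '0 -0.02 0.003 0 85;0 -0.04 0.003 0 85;0 -0.08 0.003 0 85;0 -0.13 0.003 0 85;0 -0.18 0.003 0 85;0 -0.24 0.003 0 85;0 -0.28 0.003 0 85;0 -0.30 0.003 0 85'
python3 -m handwheel '0 0 0 0 85'
python3 - <<'E'
from h import *
snap('scene','s7');snap('top','t7');print(inv(r.sense()['eef_pos']))
a=cv2.imread('pics/s7.png')[180:300,170:310];b=cv2.imread('pics/t7.png')[140:240,225:365]
cv2.imwrite('pics/c7.png',np.vstack([cv2.resize(a,(560,480)) if 0 else cv2.resize(a,(500,300),interpolation=cv2.INTER_CUBIC),cv2.resize(b,(500,300),interpolation=cv2.INTER_CUBIC)]))
E
```

```text
time_s: 6.52
eef_pos: [581.4, 65.8, 76.5]
eef_rot: [0.998, 0.068, -0.0, 0.0]
ft_force: [0.8, -4.0, 2.0]
grip_width: 85.0
time_s: 6.65
eef_pos: [581.3, 65.4, 76.3]
eef_rot: [0.998, 0.068, -0.0, -0.0]
ft_force: [0.8, -0.3, -0.3]
grip_width: 85.0
[-24.85764863  55.29883674]
```

View pics/c7.png

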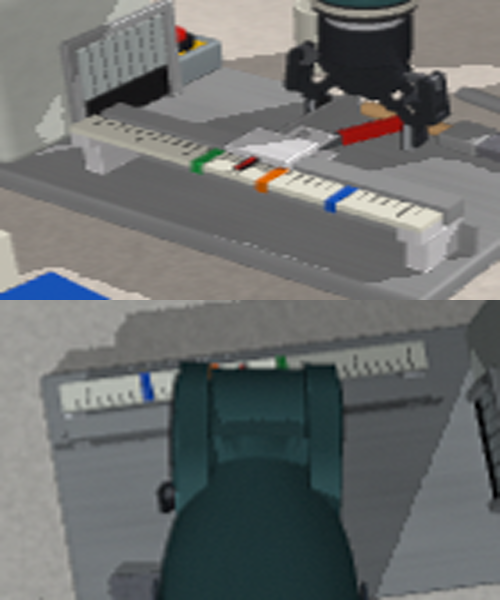

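```bash
python3 - <<'E'
from h import *
a=cv2.imread('pics/s7.png')[212:242,215:275]
cv2.imwrite('pics/c7b.png',cv2.resize(a,(780,390),interpolation=cv2.INTER_CUBIC))
E
```

```text
(no output)
```

View pics/c7b.png

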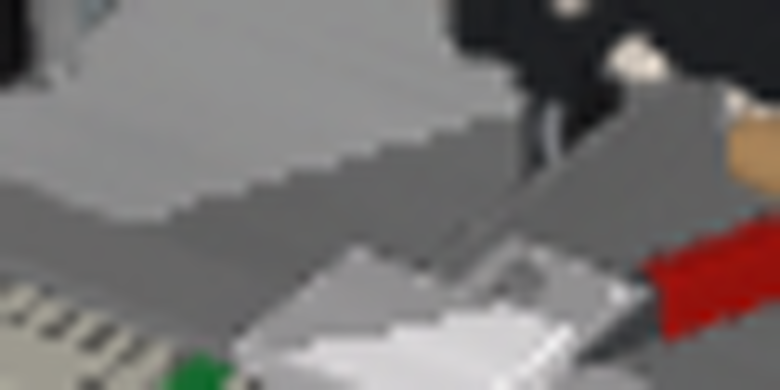

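```bash
python3 - <<'E'
from h import *
a=cv2.imread('pics/s7.png')[232:262,220:280]
cv2.imwrite('pics/c7d.png',cv2.resize(a,(780,390),interpolation=cv2.INTER_CUBIC))
E
```

```text
(no output)
```

View pics/c7d.png

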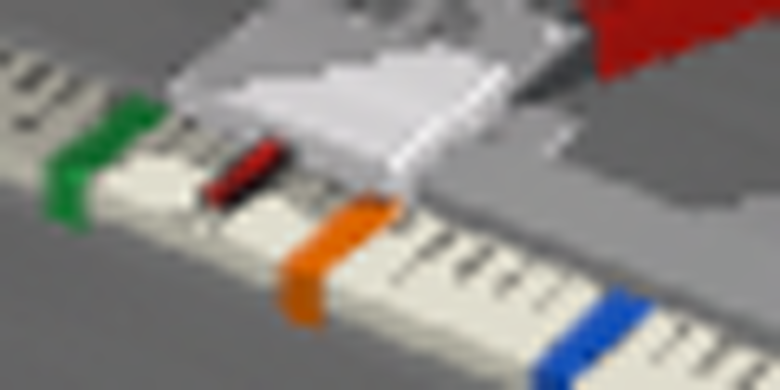

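```bash
python3 - <<'E'
from h import *
z=load('s7')
def c(a,b): return 220+a/13-.46,232+b/13-.46
for n,o,h in [('g',(110,140),112),('or',(345,237),112),('ptrA',(273,148),118),('ptrB',(217,192),118),('ptr mid',(245,172),118),('bl',(590,345),112)]:
    print(n,inv(pixz(z,*c(*o),h)).round(1))
E
```

```text
g [107.   -5.6]
or [107.3  57.8]
ptrA [96.5 30.9]
ptrB [115.8  30.6]
ptr mid [106.8  31.2]
bl [109.6 122.2]
```

```bash
python3 -m handwheel '0 -0.015 0 0 85;0 -0.03 0 0 85;0 -0.042 0 0 85;0 -0.052 0 0 85;0 -0.06 0 0 85;0 -0.066 0 0 85;0 -0.069 0 0 85;0 -0.069 0 0 85'
cat >> h.py <<'E'
def look(f,o=(220,232)):
    snap('scene',f); a=cv2.imread('pics/%s.png'%f)[o[1]:o[1]+30,o[0]:o[0]+60]
    cv2.imwrite('pics/%sc.png'%f,cv2.resize(a,(780,390),interpolation=cv2.INTER_CUBIC)); s=r.sense(); print(inv(s['eef_pos']),s['eef_pos'],s['ft_force'],s['grip_width'])
def sc(f,a,b,h,o=(220,232)): return inv(pixz(load(f),o[0]+a/13-.46,o[1]+b/13-.46,h)).round(1)
E
python3 - <<'E'
from h import *
look('s8')
E
```

```text
time_s: 7.75
eef_pos: [578.1, 92.3, 76.6]
eef_rot: [0.998, 0.068, 0.0, -0.0]
ft_force: [0.3, -0.2, -0.2]
grip_width: 84.6
[-24.39219817  83.14483622] [578.16016131  92.26997506  76.62953362] [ 0.06512603 -0.38962646 -0.93250067] 85.06279571264899
```

View pics/s8c.png

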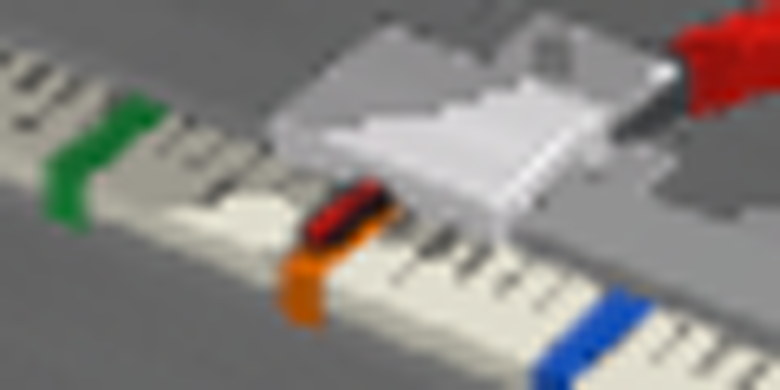

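```bash
python3 - <<'E'
from h import *
print(sc('s8',343,211,118),sc('s8',343,211,118.5),sc('s8',370,187,118),sc('s8',315,235,118))
E
```

```text
[106.6  56.9] [107.1  57.4] [96.5 56.6] [116.6  57.1]
```

```bash
python3 -m handwheel '0 0.007 0 0 82;0 0.013 0 0 78;0 0.018 0 0 74;0 0.023 0 0 70;0 0.024 0 0 67;0 0.024 0 0 66;0 0.024 0 0 66' 30
python3 - <<'E'
from h import *
look('s9');snap('wrist','w9')
E
```

```text
time_s: 8.68
eef_pos: [579.3, 82.6, 76.5]
eef_rot: [0.998, 0.068, -0.0, -0.0]
ft_force: [-0.5, -0.1, 0.4]
grip_width: 65.7
[-24.56510754  73.44988599] [579.303301    82.64110236  76.50670087] [ 0.4471759  -0.05494418  0.71321161] 66.2059873001042
```

View pics/s9c.png

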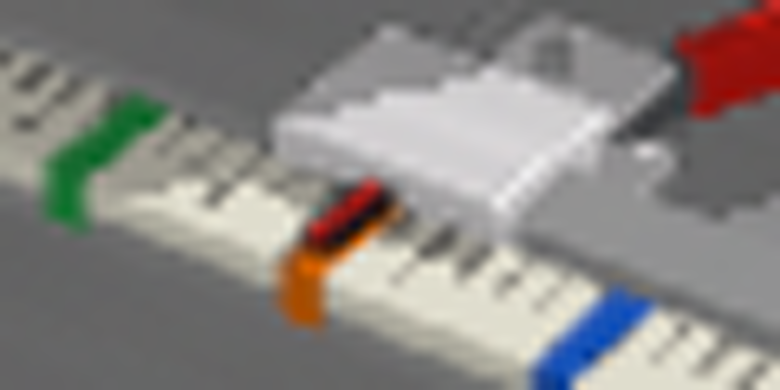

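View pics/w9.png

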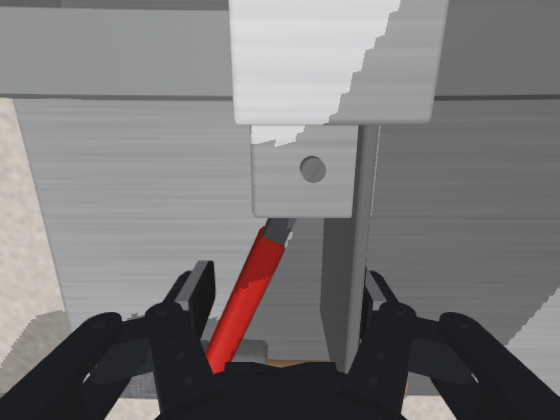

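```bash
python3 -m handwheel '0 0.0035 0 0 63;0 0.007 0 0 60;0 0.0105 0 0 57;0 0.014 0 0 54;0 0.0175 0 0 51;0 0.021 0 0 48;0 0.0235 0 0 46;0 0.0235 0 0 46'
python3 - <<'E'
from h import *
look('s10');snap('wrist','w10')
E
```

```text
time_s: 9.78
eef_pos: [580.6, 73.2, 76.4]
eef_rot: [0.998, 0.068, -0.0, -0.0]
ft_force: [-1.1, 1.1, 3.1]
grip_width: 45.9
[-24.58212425  63.94580321] [580.57501585  73.22247081  76.46563775] [-1.37224438  0.37795719  3.04535472] 46.1257777365736
```

View pics/s10c.png

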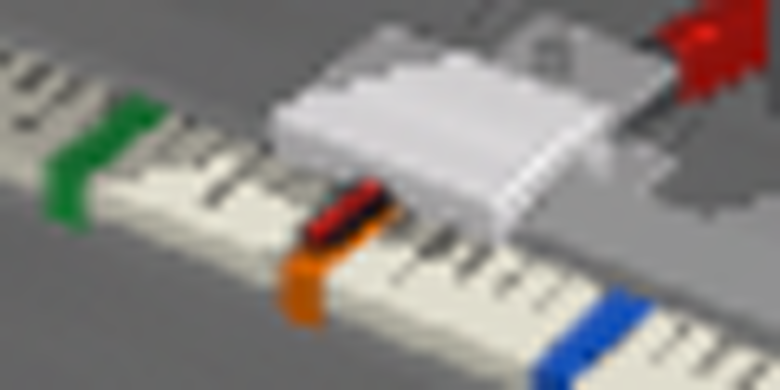

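View pics/w10.png

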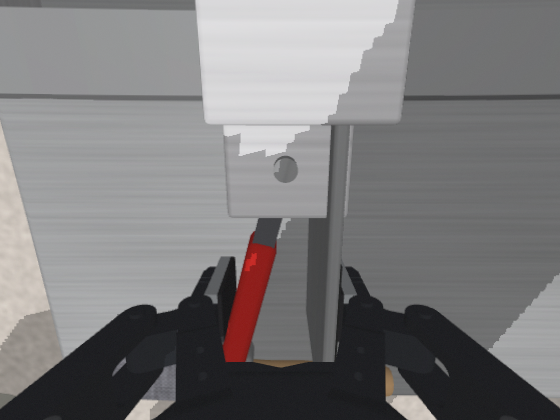

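```bash
python3 -m handwheel '0 0.0025 0 0 44;0 0.005 0 0 42;0 0.0075 0 0 40;0 0.01 0 0 38;0 0.0125 0 0 36;0 0.015 0 0 34;0 0.0175 0 0 32;0 0.0175 0 0 32' 40
python3 - <<'E'
from h import *
look('s11')
E
```

```text
time_s: 10.88
eef_pos: [581.6, 66.3, 76.3]
eef_rot: [0.998, 0.068, -0.0, -0.0]
ft_force: [-1.2, 1.8, 0.5]
grip_width: 31.8
[-24.53316213  56.99791121] [581.56552901  66.34537228  76.36539526] [-1.27997584  1.88647972  1.0857956 ] 31.72785240845545
```

View pics/s11c.png

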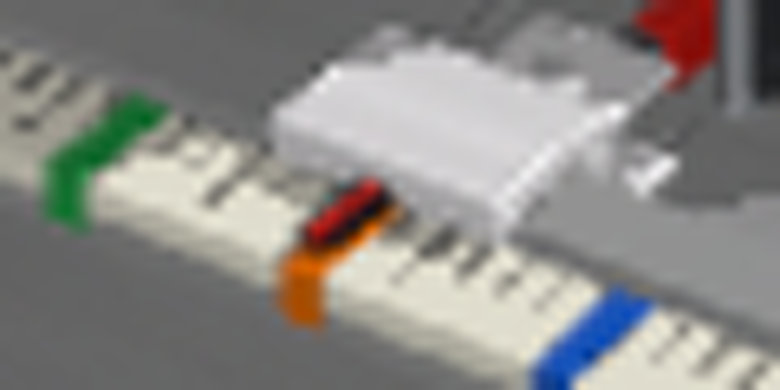

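```bash
python3 -m handwheel '0 0.0015 0 0 31;0 0.003 0 0 29.5;0 0.0045 0 0 28.5;0 0.0055 0 0 27.5;0 0.0055 0 0 26;0 0.0055 0 0 24;0 0.0055 0 0 22;0 0.0055 0 0 22' 40
python3 - <<'E'
from h import *
look('s12');snap('wrist','w12')
E
```

```text
time_s: 11.92
eef_pos: [581.9, 63.5, 76.7]
eef_rot: [0.998, 0.068, 0.0, 0.001]
ft_force: [-3.1, -6.3, 7.1]
grip_width: 25.8
[-24.58471128  54.181294  ] [581.89633604  63.54777392  76.73554197] [-3.72553759 -6.83721097  7.34025512] 26.50514095261556
```

View pics/s12c.png

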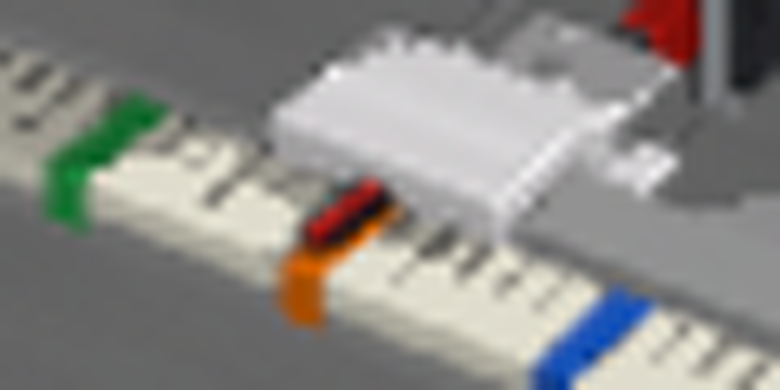

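View pics/w12.png

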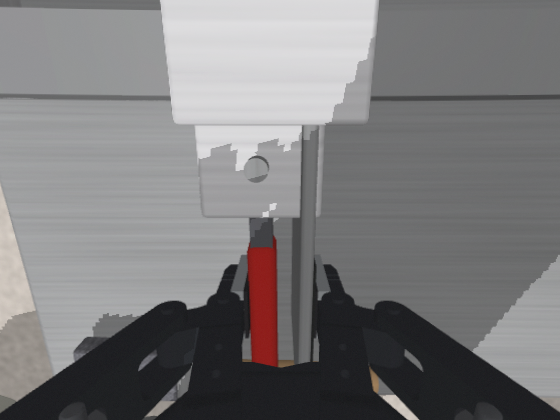

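```bash
python3 - <<'E'
from h import *
z=load('w12')
for u,v,h in [(262.5,245,109),(264,362,109),(311,135,122),(306,355,122),(312,200,122)]: print(inv(pixz(z,u,v,h)).round(1))
print(sc('s12',343,211,118))
E
python3 -m handwheel '0 0.0005 0 0 22;0 0.0005 0 0 22;0 0.0005 0 0 22;0 0.0005 0 0 22' 50
python3 - <<'E'
from h import *
look('s13');snap('wrist','w13')
E
```

```text
[ 3.3 61. ]
[-53.   61.3]
[45.8 44.5]
[-37.4  44.1]
[25.  43.6]
[106.6  56.9]
time_s: 12.52
eef_pos: [581.9, 63.4, 76.8]
eef_rot: [0.998, 0.068, 0.0, 0.001]
ft_force: [-2.8, -6.9, 7.0]
grip_width: 25.9
[-24.60175889  54.03684494] [581.89903041  63.40234734  76.78364076] [-3.39280062 -6.02398654  8.02976058] 26.103974386617082
```

View pics/s13.png

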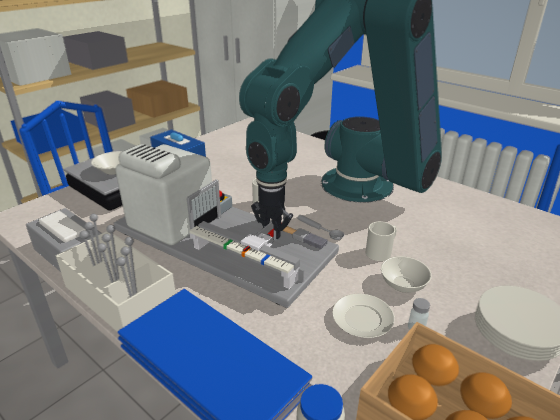

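View pics/s13c.png

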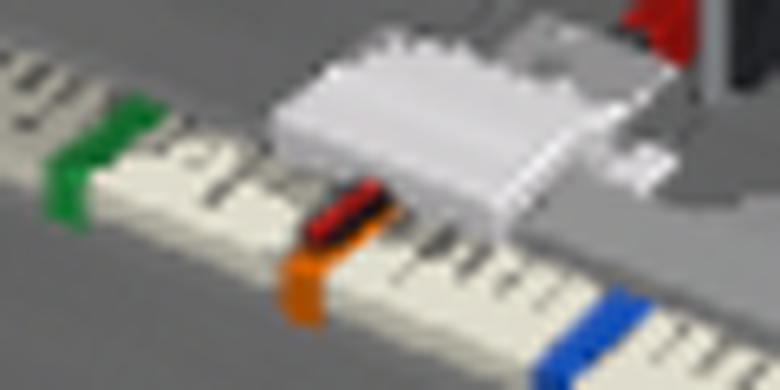

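```bash
python3 - <<'E'
from workcell import r
print(r.close_job())
E
```

```text
the job is handed in; nothing more can be done
None
```

The slicer is set for lunch portions and the job is handed in at about 12.6 s. The gripper was still squeezing the stop plate and the closed lever together.

- **Red button:** I pressed it down to its hard stop. The tip reached z 102.6 mm, from about 110 mm when out, and the force rose steeply to 38 N there. My rows stayed clear of the green button.
- **Stop position:** I slid the stop out about 136 mm with the lever still open. The last scene picture puts the pointer at slicer y about 56.9 mm and the middle of the orange tape at about 57.7 mm, so they are about 0.8 mm apart. I saw no shift of the pointer in the pictures while the lever closed.
- **Lever:** It is closed. In the wrist picture it lies parallel to the plate, 61.0 mm against 61.3 mm along its length. The gripper is set to 50 N.
- **Loose things:** The brush, spoon, crockery and shaker look unmoved in the last scene picture. I did not measure them.

Two readings were slightly off:
- **Gripper opening:** It read 26 mm, against 27.5 mm nominal, which I put down to the rubber pad giving and reading noise.
- **Sideways force:** About 6 N remained on the wrist, well under the 25 N or more it takes to slide the locked stop.

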